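Close up the jeweller's drawers and stone box

TASK

Put the stones away for the night: push both drawers of the little findings cabinet fully home, and fold the lid of the stone box down until it is fully shut, in whichever order you like. Only push, gently, with the fingertips: slam nothing, do not lift or shift the stone box, and leave the other things on the bench where they are.

Things in the scene. Friction and masses are not known exactly. Their poses are not given: they have to be found in the camera images.
- cabinet: Low dark wooden cabinet fixed to the bench, 140 deep (x), 230 wide (y), 75 high, with two drawers side by side whose fronts look along its -x. Origin: on the bench below the middle of its front face (the body reaches 140 mm along +x behind it). z up. It stands on the left or the right of the bench, turned up to 0.35 rad, the stone box on the other side.
- drawer_left (a joint): Opening of the drawer on the cabinet's +y side, m: 0 fully home (against a soft bumper, its front then standing 4 mm proud of the cabinet's front face), up to 0.1 pulled out along the cabinet's -x. Starts 0.035 to 0.09 out. Friction 2 N, it stays where it is left. The drawer front is 100 wide and reaches from 10 to 65 mm above the bench.
- drawer_right (a joint): The same for the drawer on the cabinet's -y side.
- front_left (a point): Centre of the left drawer's flat outer front face (a flat brass plate, nothing to hold), 38 mm above the bench. Moves with the drawer; axes as the cabinet's.
- front_right (a point): The same for the right drawer.
- stone_box: Wooden box with compartments for stones, 120 (x) by 160 (y) by 60 high, about 2.2 kg, standing loose on the bench. Origin: centre of its underside. z up. Its lid is hinged on its +x rim, the side away from the robot.
- lid (a joint): Lid angle, rad: 0 shut (lying flat on the felt-edged box), growing as it opens up and back; pi/2 upright; 1.75 at most. Starts 1.05 to 1.6. A stiff hinge (0.14 N m): the lid stays where it is left and must be pushed down all the way.
- lid_hinge (a point): Middle of the hinge line, at the top of the box's +x rim, 60 mm above the bench; the hinge runs along the box's y, in the plane of the lid's inner face (the outer face is 8 mm off it).
- lid_edge (a point): Middle of the lid's free edge on its outer (upper when shut) face. The lid is a plate 8 thick, 120 long from hinge to free edge, 160 wide; a brass thumb tab 30 wide stands 12 mm out of the free edge.
- ring_dish: Bystander: white china bowl, 52 across, 18 high, standing on the cabinet's top near its back, 105 mm behind the front face. Origin: centre of its underside.
- brick_block: Bystander: white soldering block 70 x 60 x 18, lying on a 12 mm thick soldering board in the middle, in front of the jar. Origin: centre of its underside.
- flux_jar: Bystander: amber jar, 44 across, 60 high, between cabinet and stone box. Origin: centre of its underside.
- ring_cone: Bystander: steel ring cone, 48 across, 110 high, standing upright between cabinet and stone box. Origin: centre of its underside.
- hammer: Bystander: hammer 220 long, lying at the far left. Origin: under its middle.
- pusher: Bystander: small screwdriver-like hand tool 150 long, lying at the far right. Origin: under its middle.
There are look-alikes about, which are no part of the job. What is shaped like the stone_box but white is not meant.

How it is judged:
At the end, for the whole second after the job is handed in: Both drawers within 3 mm of fully home, the lid within 0.04 rad of shut, the stone box flat on the bench within 25 mm of where it stood and at rest (value of joint each of drawer_left, drawer_right below 0.003 m and value of joint lid below 0.04 rad and distance of stone_box from where it was at the start of the episode below 0.025 m and angle between stone_box's own z axis and vertical below 0.03 rad and linear speed of stone_box below 0.01 m/s); the robot touches nothing.
It fails at once if the stone box was lifted, tipped or shifted by more than 25 mm (height (world z) of stone_box above 0.012 m or angle between stone_box's own z axis and vertical above 0.12 rad or distance of stone_box from where it was at the start of the episode above 0.025 m).
It fails at once if a drawer was slammed (faster than 0.4 m/s) (velocity of joint any of drawer_left, drawer_right below -0.4 m/s).
It fails at once if the lid was slammed (faster than 4 rad/s) (velocity of joint lid below -4 rad/s).
It fails at once if the cabinet, a drawer, the box or its lid was pressed or gripped with more than 60 N (contact force between the fingers and cabinet above 60 N or contact force between the fingers and stone_box above 60 N).
It fails at once if a bystander was moved by more than 20 mm (distance of any of ring_dish, brick_block, flux_jar, ring_cone, hammer, pusher from where it was at the start of the episode above 0.02 m).
It also fails if it takes over 67 s, if anything falls off the work surface, if the arm or the gripper's body presses on something with over 40 N, if the wrist force passes 120 N, or if a joint passes its speed limit or range.

ROBOT

A 6-joint arm with a two-finger parallel gripper is mounted at the origin on the work surface. World frame = base frame: x ahead of the robot, y to its left, z up, the work surface at z = 0. Lengths are in m, angles in rad, forces in N, time in s.
With the tool pointing down it reaches from about 0.225 to 0.875 m from the base axis. Payload 3.4 kg.
Tool frame: the origin (TCP) lies midway between the tips of the shut fingers; the grasp point (between the pads) lies 19 mm behind it (manip.grip_point_offset is the distance from the TCP to the grasp point, in m); z points along the fingers, y is the line along which they close (so a half turn about z gives the same grasp; the last joint's range is limited). The gripper opens to 85 mm and grips with 20 to 120 N. Pads are 22 mm wide; open, the fingers measure 114 mm over their backs; the gripper's body (76 mm by 85 mm) begins 54 mm behind the grasp point. The pads swing forward as they close: fully open they stand 13 mm farther back than shut.
Start: joints at [1.02, 0.276, 1.505, -0, 1.361, -0.121], TCP at [0.24, 0.523, 0.231] pointing down, gripper open.
Joint ranges: [-2.89, 2.89], [-0.75, 2.08], [0.22, 2.7], [-1.18, 4.32], [0.11, 2.71], [-2.7, 2.7]. Speed limits (rad/s): [2.57, 2.57, 3.14, 3.14, 3.14, 3.14].

INTERFACE

Orientations are given as a unit quaternion [w, x, y, z].
In Python, from rig import manip gives the robot as it stands.
- The arm moves only by the shell command python3 -m handwheel 'ROWS' [FORCE]. ROWS is JSON, a list of rows, each an object with "translation": the shift along the tool's x, y, z in m, a list of three; "angular": the turn, a rotation vector about the tool's x, y, z in degrees, a list of three; "hand": the closure, from 0 (fully open) to 1 (shut). A call has 1 to 10 rows; each row shifts and turns the commanded pose from where the row before left it, along the tool's axes as they then stand; what a row does not reach is not made up. A row lasts 1/12 s, in which the tool goes at most 41.7 mm and 7.16 degrees, less where a joint would pass 70% of its speed; a pose out of reach is approached as far as the arm can. A call with a gripper value outside its range is refused whole. The fingers move at their own pace and stop on an object; FORCE is the grip in N (left out, the last holds). Time passes only in rows, so rows that do not move let the fingers close. It gives the time, the measured TCP pose, the force, the opening and the grip force at its end, in the units of the state.
- manip.get_state(): the state, without advancing time (a new reading comes with each control period).
- manip.get_image(name): name is "scene" or "top"; returns the picture (420x560x3 uint8, red, green, blue); there is no depth.
- manip.camera_info(name): a dict with "camera_matrix" (3x3 intrinsics, pixels), "eye" and "orientation" of the camera in the world. Camera axes: x right, y down, z forward; pixel columns grow to the right and rows downward; lengths in m; the calibration is good to about 2 mm. A picture is of the moment at which its call begins. camera_info takes no time and is no camera call.
- manip.sign_off(): hands the job in; it is judged then, once.
The state is a dict: "clock": time; "qpos": joint angles; "qd": joint speeds; "effort": joint torques, N m; "position": TCP position; "ee_rot": TCP orientation; "contact_force": force on the tool from outside, world axes, zero at the start; "moment": the same for the moment, N m; "width": finger opening in m; "gripper_force": force on a finger pad.
Only numpy, scipy, OpenCV 4.12 (cv2) and the standard library are available. Lean on these libraries where they do the work, as an engineer would, in place of code of your own. Each camera call takes 0.05 s, during which the arm holds its last target. There are 200 camera calls.

## Working session

There is one attempt and no reset: what is moved stays moved. The work goes in short steps, Python scripts to look and compute and a shell command to move; the robot and the scene stay as the last step left them, time stands still between calls to the robot, and variables do not carry over. Pictures are saved under pics/ and viewed, at most 10 in all, crops included, and the job is handed in when it is done.

```bash
mkdir -p pics; python3 - <<'E'
from rig import manip
import cv2
for n in("scene","top"):
    cv2.imwrite(f"pics/{n}0.png",cv2.cvtColor(manip.get_image(n),cv2.COLOR_RGB2BGR)); print(manip.camera_info(n))
print(manip.get_state())
E
```

```text
{'camera_matrix': array([[396.59129301,   0.        , 277.27592625],
       [  0.        , 396.59129301, 214.76239931],
       [  0.        ,   0.        ,   1.        ]]), 'eye': array([ 1.12290211, -0.17553179,  0.76786323]), 'orientation': array([-0.29164009,  0.75944299,  0.53946559, -0.21718491])}
{'camera_matrix': array([[479.31604018,   0.        , 279.57536937],
       [  0.        , 479.31604018, 215.13143027],
       [  0.        ,   0.        ,   1.        ]]), 'eye': array([0.40090421, 0.00673095, 1.4359312 ]), 'orientation': array([ 0.02709893, -0.70444482,  0.70866152, -0.02867062])}
{'clock': 0.1, 'qpos': array([ 1.01997616e+00,  2.76506963e-01,  1.50599919e+00, -1.98711899e-05,
        1.36071704e+00, -1.21014251e-01]), 'qd': array([-0.00107181, -0.00269766, -0.00285393,  0.00111138, -0.00079714,
       -0.00192667]), 'effort': array([ 6.98714248e-04, -4.17697585e+01, -2.46405387e+01, -5.16348632e-05,
        5.88865281e-03, -8.91393626e-09]), 'position': array([0.23936722, 0.52228474, 0.23054329]), 'ee_rot': array([-2.59568872e-04,  2.13250515e-01,  9.76997212e-01, -7.72904608e-04]), 'contact_force': array([-0.06898577,  0.23066517, -0.41542168]), 'moment': array([0.01372828, 0.01980125, 0.00212324]), 'gripper_force': 0.0, 'width': 0.08553615692278889}
```

View pics/scene0.png

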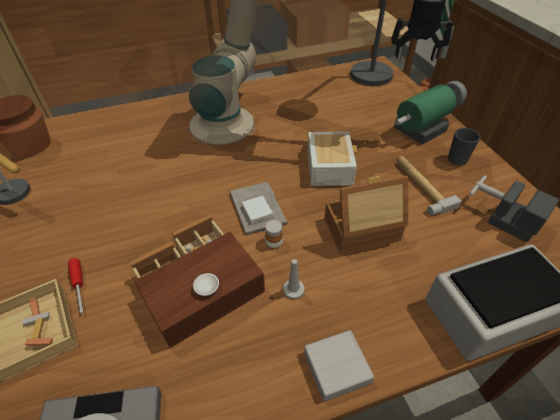

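View pics/top0.png

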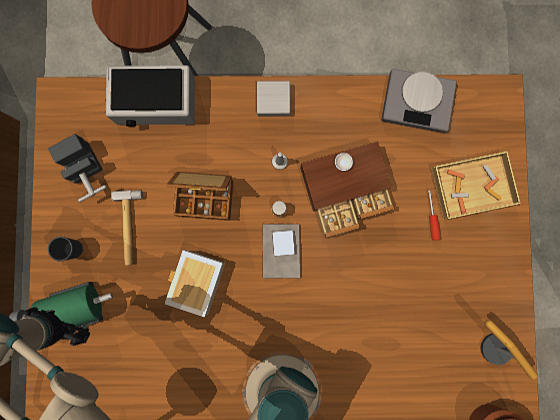

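The scene view shows the cabinet at about (200,285) with both drawers out, and the stone box at (365,215) with its lid up. In the top view the cabinet is at (350,180) and the box at (203,195). The white look-alike is at (195,283). I'll enlarge crops next.

```bash
python3 - <<'E'
import cv2,numpy as np
t=cv2.imread("pics/top0.png");s=cv2.imread("pics/scene0.png")
def c(im,x,y,w,h,k): return cv2.resize(im[y:y+h,x:x+w],None,fx=k,fy=k,interpolation=cv2.INTER_CUBIC)
a=c(t,290,135,120,110,5); b=c(t,155,160,90,75,6)
o=np.zeros((560,600,3),np.uint8);
cv2.imwrite("pics/c1.png",a);cv2.imwrite("pics/c2.png",np.vstack([cv2.resize(c(t,160,160,90,65,5),(450,325)),np.zeros((5,450,3),np.uint8),c(s,320,170,90,54,5)]))
E
```

```text
(no output)
```

View pics/c1.png

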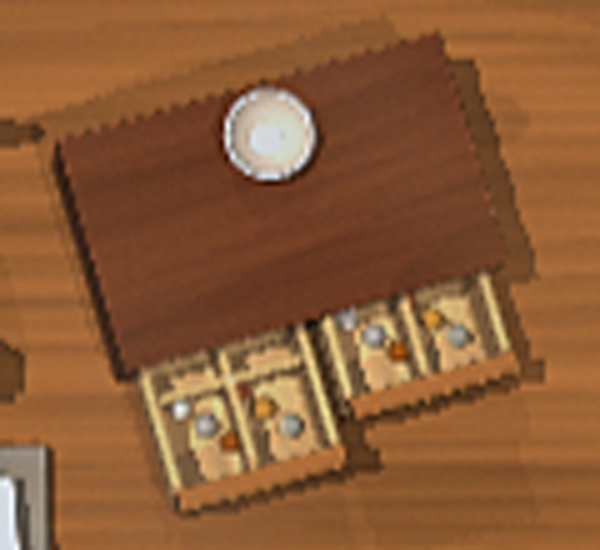

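View pics/c2.png

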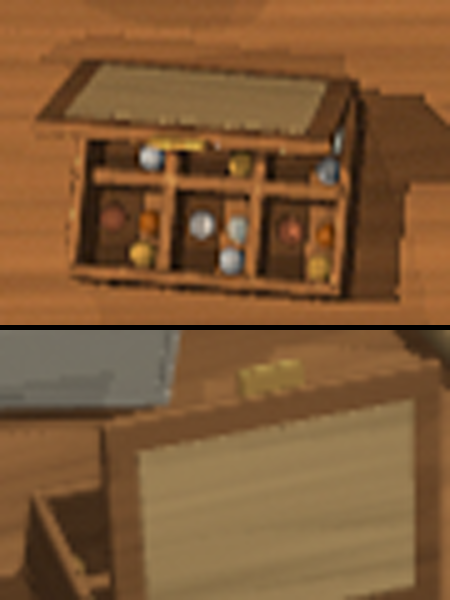

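Top crop: the cabinet's top corners are at full-image (301,163), (378,143), (391,189) and (314,210). The drawer fronts run (326,235)–(359,226) and (360,217)–(394,207). The lid leans over the box, with its hinge at (176,172)–(232,176), its free edge at (167,184)–(224,188) and the tab near (196,188).

```bash
cat > h.py <<'E'
import numpy as np
from rig import manip
from scipy.spatial.transform import Rotation as R
from scipy.optimize import least_squares
I={n:manip.camera_info(n) for n in("top","scene")}
def Rm(i): q=i["orientation"]; return R.from_quat([q[1],q[2],q[3],q[0]]).as_matrix()
def proj(n,P):
    i=I[n]; c=Rm(i).T@(np.asarray(P)-i["eye"]); p=i["camera_matrix"]@c; return p[:2]/p[2]
def ray(n,u,v,z):
    i=I[n]; d=Rm(i)@np.linalg.inv(i["camera_matrix"])@[u,v,1]; t=(z-i["eye"][2])/d[2]; return i["eye"]+t*d
def tri(pt,ps):
    return least_squares(lambda P:np.r_[proj("top",P)-pt,proj("scene",P)-ps],[.4,0,.05])
E
python3 - <<'E'
from h import *
np.set_printoptions(precision=4,suppress=True)
print("cab corners",*[ray("top",*p,.075) for p in[(301,163),(378,142.6),(391,188.6),(314,210)]])
print("fronts",*[ray("top",*p,.065) for p in[(325.6,235),(358.6,226),(360.4,217.4),(394,207.4)]])
for a,b in [((391,188.6),(135,283)),((314,210),(235,238)),((301,163),(263,275)),((378,142.6),(164,322)),((167,184.5),(340.6,189)),((224.5,187.5),(407,176))]:
    r=tri(a,b); print("tri",r.x,np.abs(r.fun).max())
def pts(q):
    x,y,w,l=q; 
    def W(p): c,s=np.cos(w),np.sin(w); return [x+c*p[0]-s*p[1],y+s*p[0]+c*p[1],p[2]]
    def L(r,yy,o): return W((.06-r*np.cos(l)+o*np.sin(l),yy,.06+r*np.sin(l)+o*np.cos(l)))
    return W,L
obs=lambda W,L:[("top",W((-.06,.08,.06)),(175,215)),("top",W((-.06,-.08,.06)),(229,219.4)),
 ("top",L(.12,.08,.008),(167.2,184.4)),("top",L(0,.08,.008),(176,172)),("top",L(0,-.08,.008),(231.6,176)),
 ("scene",L(.12,-.08,.008),(340.6,189)),("scene",L(.12,.08,.008),(407,176)),("top",L(.12,-.08,0),(227,190.5))]
f=lambda q:np.concatenate([proj(n,P)-p for n,P,p in obs(*pts(q))])
# which side is left in scene? try both
r=least_squares(f,[.45,.2,0,1.2]);print(r.x,r.cost);print(r.fun.reshape(-1,2))
W,L=pts(r.x);print("edge",L(.12,0,.008),"hinge",W((.06,0,.06)))
print("jar",ray("top",278,209,.06),"cone",ray("top",280,152,.11),ray("top",280,165,0),"board",ray("top",282,223,.012),ray("top",300,277,.012),"brick",ray("top",283,243,.03))
E
```

```text
cab corners [ 0.6584 -0.0591  0.075 ] [ 0.7166 -0.2817  0.075 ] [ 0.5828 -0.316   0.075 ] [ 0.5226 -0.0949  0.075 ]
fronts [ 0.4515 -0.1279  0.065 ] [ 0.4767 -0.2229  0.065 ] [ 0.5014 -0.2285  0.065 ] [ 0.5296 -0.3256  0.065 ]
tri [ 0.5851 -0.3207  0.0579] 0.21034941742675528
tri [ 0.5262 -0.0918  0.0459] 1.7913690922114256
tri [ 0.6603 -0.0602  0.0642] 0.2068946797460285
tri [ 0.7139 -0.2733  0.0884] 1.948827545459153
tri [0.5519 0.2316 0.1302] 29.224820546005134
tri [0.6084 0.2202 0.2099] 29.00689457648599
[ 0.564   0.2248 -0.0647  1.1366] 3.566463008627002
[[-1.4743  0.8896]
 [ 0.0098 -0.254 ]
 [-0.7101 -0.5303]
 [ 0.6162  0.0015]
 [ 0.2341 -0.7711]
 [-1.2771  0.3687]
 [-0.2948 -0.4033]
 [-0.463  -0.2406]]
edge [np.float64(0.5807224996718217), np.float64(0.2237615513077986), np.float64(0.17223002449093625)] hinge [np.float64(0.62385742087995), np.float64(0.22096867194548972), 0.06]
jar [0.5274 0.0078 0.06  ] cone [0.6833 0.0012 0.11  ] [0.6668 0.001  0.    ] board [ 0.4899 -0.0039  0.012 ] [ 0.33   -0.0559  0.012 ] brick [ 0.4301 -0.0063  0.03  ]
```

Geometry fits: the cabinet measures 229×140, with yaw about 0.266. Drawers are about 0.074 and 0.051 out. The box is at (0.564,0.225) and the lid at about 1.14 rad. I'll do the lid first: shut the fingers, align with the box and go behind the lid.

```bash
python3 -m handwheel '[{"translation":[0,0,0],"angular":[0,0,-7],"hand":1},{"translation":[0,0,0],"angular":[0,0,-7],"hand":1},{"translation":[0,0,0],"angular":[0,0,-7],"hand":1},{"translation":[-0.0295,-0.0196,0],"angular":[0,0,0],"hand":1},{"translation":[-0.0295,-0.0196,0],"angular":[0,0,0],"hand":1},{"translation":[-0.0295,-0.0196,0],"angular":[0,0,0],"hand":1},{"translation":[-0.0295,-0.0196,0],"angular":[0,0,0],"hand":1},{"translation":[-0.0295,-0.0196,0],"angular":[0,0,0],"hand":1},{"translation":[-0.0295,-0.0196,0],"angular":[0,0,0],"hand":1},{"translation":[-0.0295,-0.0196,0],"angular":[0,0,0],"hand":1}]' 30
python3 -m handwheel '[{"translation":[-0.0295,-0.0196,0],"angular":[0,0,0],"hand":1},{"translation":[-0.0295,-0.0196,0],"angular":[0,0,0],"hand":1},{"translation":[-0.0295,-0.0196,0],"angular":[0,0,0],"hand":1},{"translation":[-0.0295,-0.0196,0],"angular":[0,0,0],"hand":1},{"translation":[-0.0295,-0.0196,0],"angular":[0,0,0],"hand":1},{"translation":[-0.0295,-0.0196,0],"angular":[0,0,0],"hand":1},{"translation":[-0.0295,-0.0196,0],"angular":[0,0,0],"hand":1},{"translation":[0,0,0],"angular":[0,0,0],"hand":1}]'
python3 -c "
from rig import manip;print(manip.get_state()['qpos'])
import cv2;cv2.imwrite('pics/t1.png',cv2.resize(cv2.cvtColor(manip.get_image('scene'),cv2.COLOR_RGB2BGR)[80:290,280:480],None,fx=2.8,fy=2.8))"
```

```text
clock: 0.93
position: [0.4379, 0.3714, 0.2309]
ee_rot: [-0.0, 0.032, 1.0, -0.0]
contact_force: [-0.9, 0.9, 0.1]
width: 0.0003
gripper_force: 0.0
clock: 1.6
position: [0.6398, 0.2177, 0.2298]
ee_rot: [0.002, 0.034, 0.999, -0.002]
contact_force: [1.1, -0.0, 0.2]
width: 0.0002
gripper_force: 0.0
[ 0.22725055  0.42923301  1.27312854 -0.00403839  1.43712689 -1.27449591]
```

View pics/t1.png

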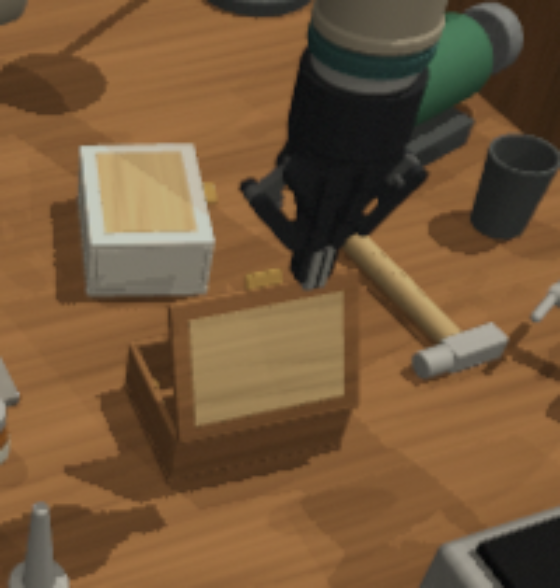

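The shut fingers hang just behind and above the lid, with the tip at about (391,181) full-image and the tab to its left. I'll descend behind the lid and close in.

```bash
python3 -m handwheel '[{"translation":[0,0,0.019],"angular":[0,0,0],"hand":1},{"translation":[0,0,0.019],"angular":[0,0,0],"hand":1},{"translation":[0,0,0.019],"angular":[0,0,0],"hand":1},{"translation":[0,0,0.019],"angular":[0,0,0],"hand":1},{"translation":[0.011,0,0],"angular":[0,0,0],"hand":1},{"translation":[0.011,0,0],"angular":[0,0,0],"hand":1},{"translation":[0.011,0,0],"angular":[0,0,0],"hand":1},{"translation":[0,0,0],"angular":[0,0,0],"hand":1}]'
python3 -m handwheel '[{"translation":[0.006,0,0.002],"angular":[0,0,0],"hand":1},{"translation":[0.006,0,0.002],"angular":[0,0,0],"hand":1},{"translation":[0.006,0,0.003],"angular":[0,0,0],"hand":1},{"translation":[0.006,0,0.004],"angular":[0,0,0],"hand":1},{"translation":[0,0,0],"angular":[0,0,0],"hand":1}]'
```

```text
clock: 2.32
position: [0.5987, 0.2257, 0.1562]
ee_rot: [-0.001, 0.031, 1.0, 0.0]
contact_force: [-0.0, -0.1, -0.4]
width: 0.0001
gripper_force: 0.0
clock: 2.73
position: [0.5755, 0.2263, 0.1435]
ee_rot: [-0.001, 0.031, 1.0, -0.0]
contact_force: [-0.6, 1.0, -0.6]
width: -0.0002
gripper_force: 0.0
```

```bash
python3 -m handwheel '[{"translation":[0.0045,0,0.0065],"angular":[0,0,0],"hand":1},{"translation":[0.007,0,0.007],"angular":[0,0,0],"hand":1},{"translation":[0.007,0,0.007],"angular":[0,0,0],"hand":1},{"translation":[0.0055,0,0.0085],"angular":[0,0,0],"hand":1},{"translation":[0.0055,0,0.0085],"angular":[0,0,0],"hand":1},{"translation":[0.004,0,0.009],"angular":[0,0,0],"hand":1},{"translation":[0.004,0,0.009],"angular":[0,0,0],"hand":1},{"translation":[0.0025,0,0.007],"angular":[0,0,0],"hand":1},{"translation":[0,0,0],"angular":[0,0,0],"hand":1}]'
python3 -c "
from rig import manip
import cv2;cv2.imwrite('pics/t2.png',cv2.resize(cv2.cvtColor(manip.get_image('scene'),cv2.COLOR_RGB2BGR)[80:290,280:480],None,fx=2.8,fy=2.8))"
```

```text
clock: 3.48
position: [0.5355, 0.2284, 0.0797]
ee_rot: [-0.002, 0.032, 0.999, -0.001]
contact_force: [-0.0, -0.5, 0.0]
width: -0.0002
gripper_force: 0.0
```

View pics/t2.png

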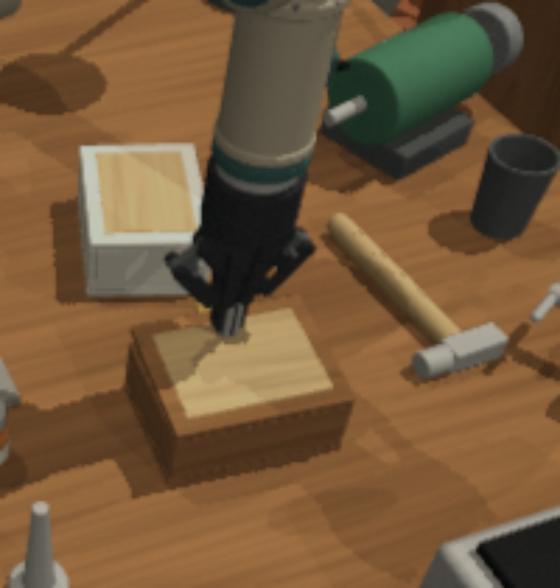

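The lid is nearly flat, and the fingers press near its free edge at (230,335) in the crop. I'll press down in small steps until the force rises.

```bash
python3 -m handwheel '[{"translation":[0,0,0.003],"angular":[0,0,0],"hand":1},{"translation":[0,0,0.003],"angular":[0,0,0],"hand":1},{"translation":[0,0,0.003],"angular":[0,0,0],"hand":1},{"translation":[0,0,0],"angular":[0,0,0],"hand":1},{"translation":[0,0,0],"angular":[0,0,0],"hand":1}]'
python3 -m handwheel '[{"translation":[0,0,0.0015],"angular":[0,0,0],"hand":1},{"translation":[0,0,0.0015],"angular":[0,0,0],"hand":1},{"translation":[0,0,0],"angular":[0,0,0],"hand":1},{"translation":[0,0,0],"angular":[0,0,0],"hand":1}]'
```

```text
clock: 3.95
position: [0.5378, 0.2288, 0.0727]
ee_rot: [0.0, 0.032, 0.999, -0.0]
contact_force: [0.9, 0.0, 0.1]
width: 0.0001
gripper_force: 0.0
clock: 4.28
position: [0.5377, 0.2289, 0.0698]
ee_rot: [0.0, 0.032, 1.0, 0.0]
contact_force: [0.5, -0.7, 0.6]
width: 0.0
gripper_force: 0.0
```

```bash
python3 -m handwheel '[{"translation":[0,0,0.0015],"angular":[0,0,0],"hand":1},{"translation":[0,0,0.0015],"angular":[0,0,0],"hand":1},{"translation":[0,0,0],"angular":[0,0,0],"hand":1},{"translation":[0,0,0],"angular":[0,0,0],"hand":1}]'
python3 -m handwheel '[{"translation":[0,0,0.001],"angular":[0,0,0],"hand":1},{"translation":[0,0,0],"angular":[0,0,0],"hand":1},{"translation":[0,0,0],"angular":[0,0,0],"hand":1}]'
```

```text
clock: 4.62
position: [0.5378, 0.229, 0.0684]
ee_rot: [0.001, 0.032, 1.0, 0.0]
contact_force: [-2.2, -1.6, 10.7]
width: -0.0002
gripper_force: 4.8
clock: 4.87
position: [0.5378, 0.229, 0.0684]
ee_rot: [0.001, 0.032, 1.0, 0.0]
contact_force: [-3.7, -1.4, 14.4]
width: -0.0
gripper_force: 7.4
```

At z=0.0684 the force is up to 14 N, so the lid is shut. I'll lift, turn to the cabinet's heading and go in front of the left drawer.

```bash
python3 -m handwheel '[{"translation":[0,0,-0.03],"angular":[0,0,0],"hand":1},{"translation":[0,0,-0.03],"angular":[0,0,0],"hand":1},{"translation":[0,0,-0.03],"angular":[0,0,0],"hand":1},{"translation":[0,0,-0.03],"angular":[0,0,0],"hand":1},{"translation":[0,0,-0.03],"angular":[0,0,0],"hand":1},{"translation":[0,0,0],"angular":[0,0,-6.3],"hand":1},{"translation":[0,0,0],"angular":[0,0,-6.3],"hand":1},{"translation":[0,0,0],"angular":[0,0,-6.3],"hand":1}]'
python3 -m handwheel '[{"translation":[0.0186,-0.0308,0],"angular":[0,0,0],"hand":1},{"translation":[0.0186,-0.0308,0],"angular":[0,0,0],"hand":1},{"translation":[0.0186,-0.0308,0],"angular":[0,0,0],"hand":1},{"translation":[0.0186,-0.0308,0],"angular":[0,0,0],"hand":1},{"translation":[0.0186,-0.0308,0],"angular":[0,0,0],"hand":1},{"translation":[0.0186,-0.0308,0],"angular":[0,0,0],"hand":1},{"translation":[0.0186,-0.0308,0],"angular":[0,0,0],"hand":1},{"translation":[0.0186,-0.0308,0],"angular":[0,0,0],"hand":1},{"translation":[0.0186,-0.0308,0],"angular":[0,0,0],"hand":1},{"translation":[0.0186,-0.0308,0],"angular":[0,0,0],"hand":1}]'
python3 -m handwheel '[{"translation":[0.0186,-0.0308,0],"angular":[0,0,0],"hand":1},{"translation":[0.0186,-0.0308,0],"angular":[0,0,0],"hand":1},{"translation":[0,0,0],"angular":[0,0,0],"hand":1},{"translation":[0,0,0],"angular":[0,0,0],"hand":1}]'
python3 -c "
from rig import manip;print(manip.get_state()['qpos'])"
```

```text
clock: 5.53
position: [0.5379, 0.2289, 0.2167]
ee_rot: [0.001, -0.136, 0.991, 0.0]
contact_force: [-0.6, -0.9, -0.0]
width: -0.0002
gripper_force: 0.0
clock: 6.37
position: [0.4385, -0.1187, 0.2159]
ee_rot: [0.0, -0.133, 0.991, -0.0]
contact_force: [0.4, -0.2, 0.4]
width: 0.0002
gripper_force: 0.0
clock: 6.7
position: [0.4191, -0.188, 0.2157]
ee_rot: [0.0, -0.131, 0.991, 0.0]
contact_force: [0.3, -0.5, 0.1]
width: 0.0002
gripper_force: 0.0
[-5.73534976e-01  1.11128045e-01  1.76042730e+00  2.46297164e-04
  1.27014358e+00 -2.40674343e+00]
```

```bash
python3 -m handwheel '[{"translation":[0,0,0.03],"angular":[0,0,0],"hand":1},{"translation":[0,0,0.03],"angular":[0,0,0],"hand":1},{"translation":[0,0,0.03],"angular":[0,0,0],"hand":1},{"translation":[0,0,0.03],"angular":[0,0,0],"hand":1},{"translation":[0,0,0.03],"angular":[0,0,0],"hand":1},{"translation":[0,0,0.03],"angular":[0,0,0],"hand":1},{"translation":[-0.01,0,0],"angular":[0,0,0],"hand":1},{"translation":[-0.01,0,0],"angular":[0,0,0],"hand":1},{"translation":[0,0,0],"angular":[0,0,0],"hand":1}]'
python3 -m handwheel '[{"translation":[-0.01,0,0],"angular":[0,0,0],"hand":1},{"translation":[-0.01,0,0],"angular":[0,0,0],"hand":1},{"translation":[-0.01,0,0],"angular":[0,0,0],"hand":1},{"translation":[-0.01,0,0],"angular":[0,0,0],"hand":1},{"translation":[0,0,0],"angular":[0,0,0],"hand":1}]'
python3 -m handwheel '[{"translation":[-0.01,0,0],"angular":[0,0,0],"hand":1},{"translation":[-0.01,0,0],"angular":[0,0,0],"hand":1},{"translation":[-0.01,0,0],"angular":[0,0,0],"hand":1},{"translation":[-0.008,0,0],"angular":[0,0,0],"hand":1},{"translation":[0,0,0],"angular":[0,0,0],"hand":1}]'
```

```text
clock: 7.45
position: [0.4432, -0.1813, 0.0373]
ee_rot: [0.002, -0.134, 0.991, -0.001]
contact_force: [0.8, 0.3, 0.0]
width: 0.0003
gripper_force: 0.0
clock: 7.87
position: [0.4811, -0.1708, 0.0366]
ee_rot: [0.002, -0.133, 0.991, -0.001]
contact_force: [-0.0, -0.1, -0.1]
width: -0.0001
gripper_force: 0.0
clock: 8.28
position: [0.5168, -0.1605, 0.0358]
ee_rot: [0.001, -0.133, 0.991, -0.0]
contact_force: [-0.3, -0.4, -0.7]
width: -0.0002
gripper_force: 0.0
```

```bash
python3 -m handwheel '[{"translation":[-0.003,0,0],"angular":[0,0,0],"hand":1},{"translation":[-0.003,0,0],"angular":[0,0,0],"hand":1},{"translation":[0,0,0],"angular":[0,0,0],"hand":1},{"translation":[0,0,0],"angular":[0,0,0],"hand":1}]'
python3 -m handwheel '[{"translation":[-0.0015,0,0],"angular":[0,0,0],"hand":1},{"translation":[-0.0015,0,0],"angular":[0,0,0],"hand":1},{"translation":[0,0,0],"angular":[0,0,0],"hand":1}]'
python3 -c "
from rig import manip
import cv2;cv2.imwrite('pics/t3.png',cv2.resize(cv2.cvtColor(manip.get_image('scene'),cv2.COLOR_RGB2BGR)[170:350,110:310],None,fx=3,fy=3))"
```

```text
clock: 8.62
position: [0.5204, -0.159, 0.0358]
ee_rot: [0.0, -0.133, 0.991, 0.0]
contact_force: [0.4, 0.1, -0.1]
width: 0.0006
gripper_force: 0.0
clock: 8.87
position: [0.5228, -0.1583, 0.0358]
ee_rot: [-0.0, -0.133, 0.991, 0.0]
contact_force: [-1.3, -0.1, 0.8]
width: 0.0001
gripper_force: 0.8
```

View pics/t3.png

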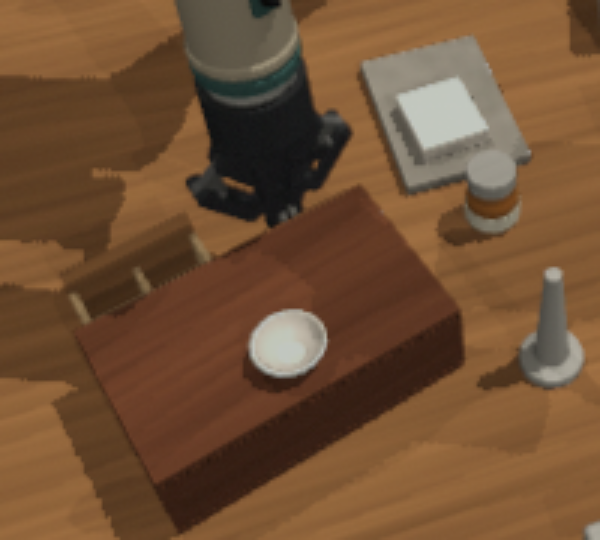

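The left drawer is nearly home, with the fingers at its front (285,213 in the crop). I'll creep until there is clear force.

```bash
python3 -m handwheel '[{"translation":[-0.0015,0,0],"angular":[0,0,0],"hand":1},{"translation":[-0.0015,0,0],"angular":[0,0,0],"hand":1},{"translation":[0,0,0],"angular":[0,0,0],"hand":1},{"translation":[0,0,0],"angular":[0,0,0],"hand":1}]'
python3 -m handwheel '[{"translation":[-0.001,0,0],"angular":[0,0,0],"hand":1},{"translation":[-0.001,0,0],"angular":[0,0,0],"hand":1},{"translation":[0,0,0],"angular":[0,0,0],"hand":1}]'
```

```text
clock: 9.25
position: [0.526, -0.1574, 0.0358]
ee_rot: [0.0, -0.133, 0.991, 0.0]
contact_force: [-1.1, -0.7, -0.5]
width: 0.0001
gripper_force: 0.6
clock: 9.5
position: [0.5279, -0.1569, 0.0358]
ee_rot: [0.0, -0.133, 0.991, 0.0]
contact_force: [-1.3, 1.1, 0.4]
width: -0.0003
gripper_force: 0.8
```

```bash
python3 -m handwheel '[{"translation":[-0.001,0,0],"angular":[0,0,0],"hand":1},{"translation":[-0.001,0,0],"angular":[0,0,0],"hand":1},{"translation":[0,0,0],"angular":[0,0,0],"hand":1}]'
python3 -m handwheel '[{"translation":[-0.001,0,0],"angular":[0,0,0],"hand":1},{"translation":[-0.001,0,0],"angular":[0,0,0],"hand":1},{"translation":[0,0,0],"angular":[0,0,0],"hand":1}]'
```

```text
clock: 9.75
position: [0.5282, -0.1568, 0.0358]
ee_rot: [-0.002, -0.133, 0.991, -0.0]
contact_force: [-5.7, -3.4, 3.4]
width: 0.0
gripper_force: 3.0
clock: 10.0
position: [0.5282, -0.1567, 0.0358]
ee_rot: [-0.004, -0.134, 0.991, -0.0]
contact_force: [-9.6, -5.2, 6.4]
width: -0.0001
gripper_force: 5.5
```

The position no longer moves and the force is at 12 N, so the left drawer is home. I'll back off and go to the right drawer.

```bash
python3 -m handwheel '[{"translation":[0.005,0,0],"angular":[0,0,0],"hand":1},{"translation":[0.03,0,0],"angular":[0,0,0],"hand":1},{"translation":[0.03,0,0],"angular":[0,0,0],"hand":1},{"translation":[0.03,0,0],"angular":[0,0,0],"hand":1},{"translation":[0,-0.027,0],"angular":[0,0,0],"hand":1},{"translation":[0,-0.027,0],"angular":[0,0,0],"hand":1},{"translation":[0,-0.027,0],"angular":[0,0,0],"hand":1},{"translation":[0,-0.027,0],"angular":[0,0,0],"hand":1},{"translation":[0,0,0],"angular":[0,0,0],"hand":1},{"translation":[0,0,0],"angular":[0,0,0],"hand":1}]'
python3 -m handwheel '[{"translation":[-0.01,0,0],"angular":[0,0,0],"hand":1},{"translation":[-0.01,0,0],"angular":[0,0,0],"hand":1},{"translation":[-0.01,0,0],"angular":[0,0,0],"hand":1},{"translation":[-0.01,0,0],"angular":[0,0,0],"hand":1},{"translation":[0,0,0],"angular":[0,0,0],"hand":1}]'
python3 -m handwheel '[{"translation":[-0.01,0,0],"angular":[0,0,0],"hand":1},{"translation":[-0.01,0,0],"angular":[0,0,0],"hand":1},{"translation":[-0.01,0,0],"angular":[0,0,0],"hand":1},{"translation":[-0.008,0,0],"angular":[0,0,0],"hand":1},{"translation":[0,0,0],"angular":[0,0,0],"hand":1},{"translation":[0,0,0],"angular":[0,0,0],"hand":1}]'
```

```text
clock: 10.83
position: [0.4697, -0.2866, 0.0358]
ee_rot: [0.001, -0.132, 0.991, -0.0]
contact_force: [-0.5, 0.8, 0.3]
width: 0.0001
gripper_force: 0.0
clock: 11.25
position: [0.5096, -0.2735, 0.036]
ee_rot: [0.001, -0.134, 0.991, -0.0]
contact_force: [-0.1, -0.1, 0.0]
width: -0.0
gripper_force: 0.0
clock: 11.75
position: [0.5451, -0.2647, 0.0358]
ee_rot: [0.001, -0.133, 0.991, -0.001]
contact_force: [0.4, 0.1, 0.3]
width: -0.0002
gripper_force: 0.0
```

```bash
python3 -m handwheel '[{"translation":[-0.003,0,0],"angular":[0,0,0],"hand":1},{"translation":[-0.003,0,0],"angular":[0,0,0],"hand":1},{"translation":[-0.003,0,0],"angular":[0,0,0],"hand":1},{"translation":[0,0,0],"angular":[0,0,0],"hand":1}]'
python3 -m handwheel '[{"translation":[-0.001,0,0],"angular":[0,0,0],"hand":1},{"translation":[-0.001,0,0],"angular":[0,0,0],"hand":1},{"translation":[-0.001,0,0],"angular":[0,0,0],"hand":1},{"translation":[0,0,0],"angular":[0,0,0],"hand":1}]'
python3 -m handwheel '[{"translation":[-0.001,0,0],"angular":[0,0,0],"hand":1},{"translation":[-0.001,0,0],"angular":[0,0,0],"hand":1},{"translation":[0,0,0],"angular":[0,0,0],"hand":1}]'
```

```text
clock: 12.08
position: [0.5527, -0.2623, 0.0358]
ee_rot: [0.0, -0.133, 0.991, -0.0]
contact_force: [-0.7, 0.0, 0.1]
width: 0.0002
gripper_force: 0.4
clock: 12.42
position: [0.5554, -0.2615, 0.0358]
ee_rot: [0.0, -0.133, 0.991, -0.0]
contact_force: [-1.4, -2.6, 0.1]
width: -0.0001
gripper_force: 0.8
clock: 12.67
position: [0.5574, -0.2609, 0.0358]
ee_rot: [0.0, -0.133, 0.991, -0.0]
contact_force: [-1.2, -1.7, 0.1]
width: 0.0001
gripper_force: 0.8
```

```bash
python3 -m handwheel '[{"translation":[-0.001,0,0],"angular":[0,0,0],"hand":1},{"translation":[-0.001,0,0],"angular":[0,0,0],"hand":1},{"translation":[0,0,0],"angular":[0,0,0],"hand":1}]'
python3 -m handwheel '[{"translation":[-0.001,0,0],"angular":[0,0,0],"hand":1},{"translation":[-0.001,0,0],"angular":[0,0,0],"hand":1},{"translation":[0,0,0],"angular":[0,0,0],"hand":1}]'
```

```text
clock: 12.92
position: [0.5574, -0.2609, 0.0358]
ee_rot: [-0.002, -0.133, 0.991, -0.0]
contact_force: [-6.5, -3.5, 1.6]
width: 0.0004
gripper_force: 3.3
clock: 13.17
position: [0.5574, -0.2609, 0.0358]
ee_rot: [-0.004, -0.134, 0.991, -0.0]
contact_force: [-10.3, -6.4, 3.4]
width: 0.0003
gripper_force: 5.7
```

The right drawer is stopped firm at 12 N. I'll back off, lift and check.

```bash
python3 -m handwheel '[{"translation":[0.005,0,0],"angular":[0,0,0],"hand":1},{"translation":[0.03,0,0],"angular":[0,0,0],"hand":1},{"translation":[0.03,0,0],"angular":[0,0,0],"hand":1},{"translation":[0.03,0,0],"angular":[0,0,0],"hand":1},{"translation":[0.02,0,-0.03],"angular":[0,0,0],"hand":1},{"translation":[0.02,0,-0.03],"angular":[0,0,0],"hand":1},{"translation":[0.01,0,-0.03],"angular":[0,0,0],"hand":1},{"translation":[0.01,0,-0.03],"angular":[0,0,0],"hand":1},{"translation":[0,0,0],"angular":[0,0,0],"hand":1},{"translation":[0,0,0],"angular":[0,0,0],"hand":1}]'
python3 - <<'E'
from h import *
import cv2
g=lambda n:cv2.cvtColor(manip.get_image(n),cv2.COLOR_RGB2BGR)
t=g("top")[130:250,155:415]; s=g("scene")[160:270,110:420]
a=cv2.resize(t,(780,360),interpolation=cv2.INTER_CUBIC)
b=cv2.resize(s,(620,220)); b=np.pad(b,((0,0),(0,160),(0,0)))
cv2.imwrite("pics/t4.png",np.vstack([a,b]))
E
```

```text
clock: 14.0
position: [0.4128, -0.3014, 0.158]
ee_rot: [0.002, -0.132, 0.991, -0.002]
contact_force: [-0.3, 0.7, 0.3]
width: 0.0002
gripper_force: 0.0
```

View pics/t4.png

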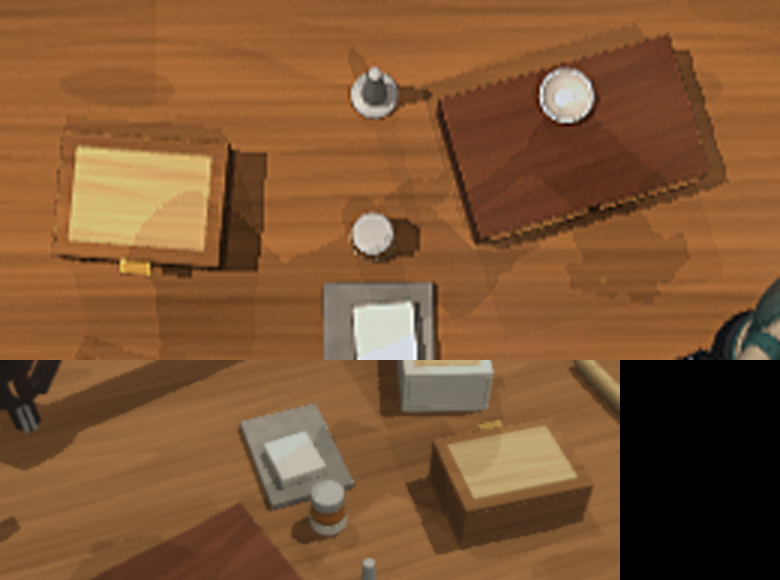

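Both drawers are flush (front line (480,240)–(705,180) in the crop). The lid lies flat on the box around (145,200), and the other things are in place. Handing in.

```bash
python3 -c "
from rig import manip;print(manip.sign_off())"
```

```text
the job is handed in; nothing more can be done
None
```

I pushed both drawers home, folded the stone box lid shut and handed the job in at 14 s; the final pictures show drawers flush, lid flat and nothing else moved, but no verdict came back.

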